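# Push the worn bush out of a tray-trolley wheel

## Robot

A 6-joint arm with a two-finger parallel gripper is mounted at the origin on the work surface. World frame = base frame: x ahead of the robot, y to its left, z up, the work surface at z = 0. Lengths are in m, angles in rad, forces in N, time in s.
With the tool pointing down it reaches from about 0.2 to 0.875 m from the base axis. Payload 3.4 kg.
Tool frame: the origin (TCP) lies between the finger pads; the fingertips stand 25 mm ahead of it and the grasp point (between the pads) lies 6 mm ahead of it (r.nose_length is the z of the fingertips in the tool frame, in m); z points along the fingers, x is the direction in which the jaws open and shut, and the axes are right-handed (so a half turn about z gives the same grasp; the last joint's range is limited). The gripper opens to 94 mm and grips with 3 to 60 N. Pads are 16 mm wide; open, the fingers measure 119 mm over their backs; the gripper's body (75 mm by 177 mm) begins 78 mm behind the grasp point.
Start: joints at [-1.431, 0.276, 1.505, -0, 1.361, -0.121], TCP at [0.148, -0.556, 0.23] pointing down, gripper open.
Joint ranges: [-2.89, 2.89], [-0.75, 2.08], [0.22, 2.7], [-1.18, 4.32], [0.11, 2.71], [-2.7, 2.7]. Speed limits (rad/s): [2.57, 2.57, 3.14, 3.14, 3.14, 3.14].

## Interface

Orientations are given as a unit quaternion [w, x, y, z].
In Python, from plant import r, gripper_to, inverse_kinematics, vision, models, telemetry gives the robot as it stands. Calls block until the motion is done:
- r.move_to(position, orientation): joint-space move of the TCP to a pose.
- r.move_l(position, rot=None, vel=0.15, guard=None): straight line of the TCP; rot=None keeps the orientation; vel is the mean speed in m/s. With guard (N) it stops when the force on the tool has changed by that much, and returns True; else False.
- r.movej(angles): joint-space move.
- gripper_to(opening, f_grip=None): finger opening in m; f_grip is the grip in N (None keeps the last); returns when the fingers have stopped.
- r.hold(seconds).
- inverse_kinematics(position, orientation): joint angles nearest the present ones, or None.
- vision.snapshot(name): name is "scene" or "top" or "wrist"; returns the picture (384x512x3 uint8, red, green, blue); there is no depth.
- vision.get_calibration(name): a dict with "fx", "fy", "cx", "cy" (pixels), "position" and "orientation" of the camera in the world. Camera axes: x right, y down, z forward; pixel columns grow to the right and rows downward; lengths in m; the calibration is good to about 2 mm. A picture is of the moment at which its call begins: read the wrist's pose just before it. get_calibration takes no time and is no camera call; for the wrist camera it gives the pose at the moment of the call.
A pose or a line that the arm cannot do raises r.PlanningError and nothing moves.
- r.sign_off(): hands the job in, once; it reports no verdict.
Trained networks look in the newest picture that a camera, given by its name, has taken for a name from the list of things; names that differ only in an ending like _2 or _b are one class to them, and where a whole thing is asked for, a point or a joint stands for the part that bears it (a point fixed in the world has none). Each returns a list of dicts, best first, with "score" (0 to 1); they miss things now and then, are a little off and sometimes report something else, mostly with a low value. They report only what shows in the picture. A call takes as long as a camera call. They do not tell look-alikes from the thing itself.
- models.boxes_of(thing, camera): "at" ([x, y, z] in m, in world coordinates, good to about 4 mm: the middle of the surface that is visible of it).
- models.regions_of(thing, camera): "pixels" (384x512 bool, what is visible of it).
- models.mark_of(thing, camera): "at" ([x, y, z] in m, in world coordinates, good to about 4 mm: a listed point, or the origin of a listed thing).
Readings, each from a call of its own:
- telemetry.current_t(): time.
- telemetry.current_joints(): joint angles.
- telemetry.current_dq(): joint speeds.
- telemetry.current_joint_efforts(): joint torques, N m.
- telemetry.current_ee_pos(): TCP position.
- telemetry.current_tool_rot(): TCP orientation.
- telemetry.current_wrist_force(): force on the tool from outside, world axes, zero at the start.
- telemetry.current_torque(): the same for the moment, N m.
- telemetry.current_opening(): finger opening in m.
Only numpy, scipy, OpenCV 4.12 (cv2) and the standard library are available. Lean on these libraries where they do the work, as an engineer would, in place of code of your own. Each camera call takes 0.05 s, during which the arm holds its last target.

## Task

Two trolley wheels lie clamped on push-out stands. Pick up the slim drift (yellow handle) from the rack and push it straight down through the hub of the wheel with the worn orange bush until that bush drops out into the tray underneath, then put the drift back in the hole of the rack it came from and let go. Leave the good white bush in its wheel and the wide drift with the grey handle in the rack.

Things in the scene. Friction and masses are not known exactly. Their poses are not given: they have to be found in the camera images.
- slim_drift_grip (a point): Slim drift, the right tool, hanging upright in a rack hole. Upwards: steel shaft 18 mm wide, 60 mm long; steel collar 56 mm wide, 8 mm thick; yellow round handle 28 mm wide, 70 mm tall. About 250 g. Point on its axis in the handle, 108 mm above the shaft's lower end, 40 mm above the collar, 30 mm below the top; z axis up along it. Grip here from above, from any side.
- worn_bush_center (a point): Centre of the worn orange bush: cylinder 37 mm wide, 30 mm tall, z along the bore. Held tight (5 to 20 N) in the upright 38 mm bore of a fixed wheel, 19 mm below the hub's upper face at the start. It comes free when pushed until its top is 30 to 34 mm below that face, then drops into the tray, where it stands or lies. Its place in line (left, middle, right) varies.
- stand_worn: Fixed stand with the worn bush's wheel: blue hub 40 mm thick, upper face 120 mm above the bench, grey tyre 125 mm wide, open tray (floor 4 mm high) below. Origin on the bore's axis at bench height, z up. The slim drift can go down until its collar rests on the hub, still clear of the fallen bush. Two clamps on the tyre rise 9 mm above the face, 49 to 79 mm from the axis.
- rack: Fixed aluminium drift rack, 220 x 90 mm, plate top 70 mm above the bench, with two 44 mm through holes on its x axis, 65 mm either side of its origin (at bench height, z up). A drift hangs in each by its collar, its grip point 118 mm above the bench. Which drift is in which hole varies.
- good_bush_center (a point): Centre of the good white bush, same size, seated the same way in a second identical wheel and stand. Leave it alone.
- wide_drift_grip (a point): Wide drift, the wrong tool: like the slim one but with a grey handle and a 41 mm shaft, too wide for the bore. Point in its handle as on the slim drift. It stays in the other hole of the rack.
Things that resemble listed ones, but are neither listed nor needed, are in the scene too. What is shaped like the part that bears slim_drift_grip but pink is not meant.

How it is judged:
On the way, in this order (a step that is already met when the one before it is completed fails the run):
1. the slim drift is lifted out of the rack, upright (height (world z) of slim_drift_grip above 0.19 m and angle between slim_drift_grip's own z axis and vertical below 0.3 rad), for 0.1 s.
2. the slim drift reaches down through the wheel and the worn bush has dropped out below it (height (world z) of worn_bush_center below 0.05 m and horizontal distance between slim_drift_grip and worn_bush_center below 0.04 m and height (world z) of slim_drift_grip below 0.215 m), for 0.05 s.
At the end, for the whole second after the job is handed in: The worn orange bush lies at rest in the tray under its wheel (centre below 50 mm); the slim drift is back in the hole it came from, within 20 mm of its first place, upright within 10 degrees, released and at rest; the white bush is within 10 mm and the wide drift within 20 mm of where they started (height (world z) of worn_bush_center below 0.05 m and linear speed of each of worn_bush, slim_drift below 0.02 m/s and distance of each of slim_drift_grip, wide_drift_grip from where it was at the start of the episode below 0.02 m and angle between slim_drift_grip's own z axis and vertical below 0.17 rad and distance of good_bush_center from where it was at the start of the episode below 0.01 m); the robot touches nothing.
It fails at once if the good white bush is pushed out of place (distance of good_bush_center from where it was at the start of the episode above 0.01 m).
It fails at once if the wide drift is lifted out of the rack (distance of wide_drift_grip from where it was at the start of the episode above 0.05 m).
It also fails if it takes over 70 s, if anything falls off the work surface, if the arm or the gripper's body presses on something with over 40 N, if the wrist force passes 120 N, or if a joint passes its speed limit or range.

## Working session

There is one attempt and no reset: what is moved stays moved. The work goes in short steps, each a Python script; the robot and the scene stay as the last script left them, time stands still between calls to the robot, and variables do not carry over. Pictures are saved under pics/ and viewed, and the job is handed in when it is done.

```bash
mkdir -p pics; ls; python3 - <<'E'
from plant import r, gripper_to, inverse_kinematics, vision, models, telemetry
import cv2
for c in ("scene","top","wrist"):
    im=vision.snapshot(c); cv2.imwrite(f"pics/{c}0.png",im[:,:,::-1])
    for n in ("slim_drift_grip","wide_drift_grip","worn_bush_center","good_bush_center","stand_worn","rack"):
        print(c,n,[( [round(float(v),4) for v in d["at"]],round(float(d["score"]),2)) for d in models.mark_of(n,c)])
print(telemetry.current_t())
E
```

```text
pics
scene slim_drift_grip [([0.341, 0.051, 0.1061], 0.95)]
scene wide_drift_grip [([0.5897, 0.0051, 0.1194], 0.6)]
scene worn_bush_center [([0.5148, -0.2392, 0.102], 0.67)]
scene good_bush_center [([0.5248, 0.2302, 0.1051], 0.58), ([0.5273, -0.015, -0.0011], 0.34)]
scene stand_worn [([0.5149, -0.2318, -0.0043], 0.84)]
scene rack [([0.5123, -0.2348, -0.0033], 0.74), ([0.5285, -0.0145, -0.0017], 0.58), ([0.527, 0.2299, 0.1018], 0.55)]
top slim_drift_grip [([0.3416, 0.0464, 0.1049], 0.65), ([0.4574, -0.0189, 0.1184], 0.58)]
top wide_drift_grip [([0.5909, -0.0012, 0.1171], 0.72)]
top worn_bush_center [([0.5146, -0.2381, 0.1015], 0.63)]
top good_bush_center [([0.5261, 0.2271, 0.1042], 0.7)]
top stand_worn [([0.5144, -0.2336, 0.0032], 0.68)]
top rack []
wrist slim_drift_grip []
wrist wide_drift_grip []
wrist worn_bush_center []
wrist good_bush_center []
wrist stand_worn []
wrist rack []
1.05
```

```bash
python3 -c "
import cv2,numpy as np
for c in ('scene','top'):
    cv2.imwrite(f'pics/{c}0b.png',cv2.resize(cv2.imread(f'pics/{c}0.png'),(800,600),interpolation=cv2.INTER_CUBIC))"
```

```text
(no output)
```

View pics/scene0b.png

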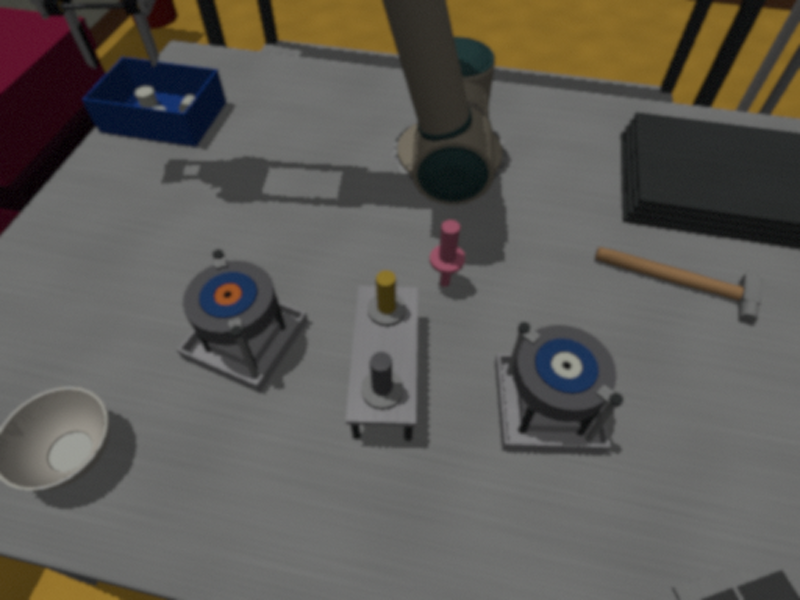

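View pics/top0b.png

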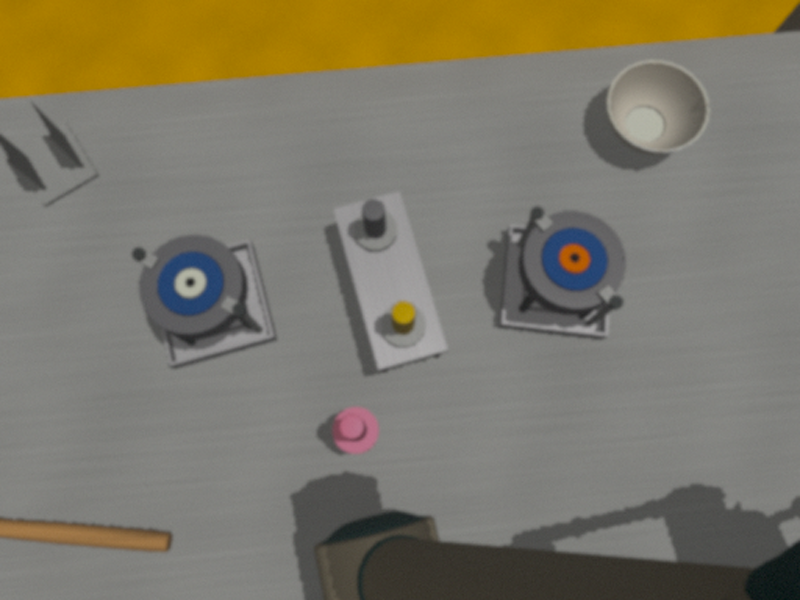

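Scene: the orange bush is at scene px (228,294), the yellow drift at (386,290) in the near rack hole, and the grey drift at (381,372). The pink look-alike is at (447,250), off the rack, and the white bush is at (567,366). In "top", slim is at (403,315) and orange at (575,258). So slim ≈ (0.457,-0.019), and the network hit at (0.341,0.05) is the pink one. I'll refine with colour masks and a ray-to-plane projection.

```bash
cat > h.py <<'E'
from plant import r, gripper_to, inverse_kinematics, vision, models, telemetry
import cv2, numpy as np
from scipy.spatial.transform import Rotation as R
def rot(q): return R.from_quat(np.roll(q,-1))
def onplane(cal,uv,z):
    d=rot(cal["orientation"]).apply([(uv[0]-cal["cx"])/cal["fx"],(uv[1]-cal["cy"])/cal["fy"],1]); p=np.array(cal["position"])
    return p+d*(z-p[2])/d[2]
def proj(cal,X):
    c=rot(cal["orientation"]).inv().apply(np.array(X)-cal["position"])
    return np.array([cal["fx"]*c[0]/c[2]+cal["cx"],cal["fy"]*c[1]/c[2]+cal["cy"]])
def blobs(im,lo,hi,amin=40):
    hsv=cv2.cvtColor(im,cv2.COLOR_RGB2HSV); m=cv2.inRange(hsv,np.array(lo),np.array(hi))
    cs,_=cv2.findContours(m,cv2.RETR_EXTERNAL,cv2.CHAIN_APPROX_NONE)
    return [(cv2.contourArea(c),cv2.fitEllipse(c)) for c in cs if cv2.contourArea(c)>amin]
def down(yaw): return np.roll((R.from_euler('z',yaw)*R.from_euler('x',np.pi)).as_quat(),1)
E
python3 - <<'E'
from h import *
for c in ("scene","top"):
    cal=vision.get_calibration(c); im=cv2.imread(f"pics/{c}0.png")[:,:,::-1].copy()
    for nm,lo,hi,z in (("orange",(5,180,120),(14,255,255),.116),("blue",(105,120,50),(125,255,255),.12),("yellow",(18,150,60),(32,255,255),.148)):
        for a,e in blobs(im,lo,hi):
            p=onplane(cal,e[0],z)
            if 0.2<p[0]<.7 and abs(p[1])<.4: print(c,nm,a,np.round(e[0],1),np.round(e[1],1),p.round(4))
E
```

```text
scene orange 105.5 [145.4 187.7] [ 9.7 14.1] [ 0.516  -0.2361  0.116 ]
scene blue 1002.5 [362.2 233.7] [31.7 40.2] [0.5329 0.2295 0.12  ]
scene blue 752.5 [145.4 188.3] [26.6 36. ] [ 0.52   -0.2333  0.12  ]
scene yellow 94.0 [246.3 183.2] [ 8.9 24.7] [ 0.4805 -0.0179  0.148 ]
top orange 221.0 [367.5 165.1] [16.  17.7] [ 0.518  -0.2353  0.116 ]
top blue 1222.0 [121.5 181.1] [37.8 41.2] [0.5291 0.2298 0.12  ]
top blue 1191.5 [367.3 165.4] [37.5 40.5] [ 0.5163 -0.2337  0.12  ]
top yellow 151.0 [257.7 200.9] [13.4 14.6] [ 0.4611 -0.0206  0.148 ]
```

```bash
python3 - <<'E'
from h import *
cal=vision.get_calibration("top")
for px in ((545,224),(606,292)): print(onplane(cal,np.array(px)*.64,.129)-[.516,-.235,0])
# yaws available
for yaw in np.arange(-180,181,30):
    q=down(np.radians(yaw)); print(yaw,[None if (j:=inverse_kinematics(p,q)) is None else np.round(j,2).tolist() for p in ((.459,-.02,.28),(.516,-.235,.3))])
print(telemetry.current_tool_rot())
E
```

```text
[0.04407405 0.03203448 0.129     ]
[-0.04679933 -0.02757625  0.129     ]
-180 [None, [-0.55, 0.23, 1.39, 0.0, 1.51, 2.59]]
-150 [[-0.2, 0.07, 1.64, 0.0, 1.43, 2.42], [-0.55, 0.23, 1.39, 0.0, 1.51, 2.07]]
-120 [[-0.2, 0.07, 1.64, 0.0, 1.43, 1.9], [-0.55, 0.23, 1.39, -0.0, 1.51, 1.54]]
-90 [[-0.2, 0.07, 1.64, -0.0, 1.43, 1.38], [-0.55, 0.23, 1.39, -0.0, 1.51, 1.02]]
-60 [[-0.2, 0.07, 1.64, -0.0, 1.43, 0.85], [-0.55, 0.23, 1.39, -0.0, 1.51, 0.5]]
-30 [[-0.2, 0.07, 1.64, -0.0, 1.43, 0.33], [-0.55, 0.23, 1.39, -0.0, 1.51, -0.03]]
0 [[-0.2, 0.07, 1.64, -0.0, 1.43, -0.2], [-0.55, 0.23, 1.39, -0.0, 1.51, -0.55]]
30 [[-0.2, 0.07, 1.64, -0.0, 1.43, -0.72], [-0.55, 0.23, 1.39, -0.0, 1.51, -1.07]]
60 [[-0.2, 0.07, 1.64, -0.0, 1.43, -1.24], [-0.55, 0.23, 1.39, 0.0, 1.51, -1.6]]
90 [[-0.2, 0.07, 1.64, 0.0, 1.43, -1.77], [-0.55, 0.23, 1.39, 0.0, 1.51, -2.12]]
120 [[-0.2, 0.07, 1.64, 0.0, 1.43, -2.29], [-0.55, 0.23, 1.39, 0.0, 1.51, -2.64]]
150 [None, None]
180 [None, [-0.55, 0.23, 1.39, 0.0, 1.51, 2.59]]
[ 1.87978138e-05  7.93045011e-01 -6.09163040e-01  2.37555462e-05]
```

The clamps lie along about 33° through the axis, so I'll use jaw yaw -60°. Next are wrist views over the wheel and then over the drift.

```bash
python3 - <<'E'
from h import *
q=down(np.radians(-60))
r.move_to([.516,-.235,.32],q)
def look(nm,sets,marks):
    r.hold(.2)
    cal=vision.get_calibration("wrist"); im=vision.snapshot("wrist"); cv2.imwrite(f"pics/w_{nm}.png",im[:,:,::-1])
    for s,lo,hi,z in sets:
        for a,e in blobs(im,lo,hi): print(nm,s,a,np.round(e[0],1),np.round(e[1],1),onplane(cal,e[0],z).round(4))
    for m in marks: print(m,[(np.round(d["at"],4),round(float(d["score"]),2)) for d in models.mark_of(m,"wrist")])
look("wheel",(("orange",(4,150,80),(14,255,255),.116),("blue",(105,120,40),(125,255,255),.12)),("worn_bush_center","stand_worn"))
r.move_to([.459,-.02,.28],q)
look("slim",(("yellow",(18,150,60),(32,255,255),.148),),("slim_drift_grip",))
print(telemetry.current_t(),telemetry.current_ee_pos())
E
python3 -c "
import cv2
cv2.imwrite('pics/w_both.png',cv2.resize(cv2.hconcat([cv2.imread('pics/w_wheel.png'),cv2.imread('pics/w_slim.png')]),(800,300)))"
```

```text
wheel blue 3410.5 [257.  172.7] [64.7 67.1] [ 0.5184 -0.2342  0.12  ]
worn_bush_center [(array([ 0.5149, -0.2361,  0.1055]), 0.76)]
stand_worn [(array([ 0.5179, -0.2307,  0.001 ]), 0.58)]
slim yellow 62.0 [ 50.1 350.7] [ 7.  20.1] [0.1907 0.0849 0.148 ]
slim yellow 83.0 [462.5 349.1] [ 9.8 20.2] [ 0.4164 -0.3049  0.148 ]
slim yellow 290.5 [256.7 176. ] [16.1 29.3] [ 0.4723 -0.0138  0.148 ]
slim_drift_grip [(array([ 0.4631, -0.0218,  0.1163]), 0.91), (array([0.3386, 0.044 , 0.108 ]), 0.61)]
4.4 [ 0.45955232 -0.02094332  0.27994761]
```

View pics/w_both.png

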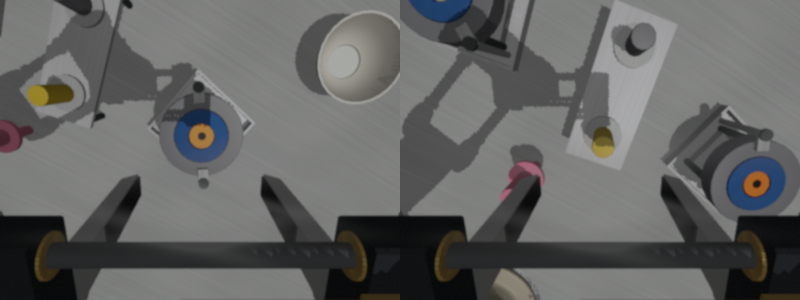

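The left view shows the orange bush in the blue hub at (202,135), bore at about (0.517,-0.2345). The right view shows the yellow handle at (602,142), with only the grey drift alongside it in the rack. All the cameras put slim at about (0.460,-0.0205). Now I'll grip it.

```bash
python3 - <<'E'
from h import *
q=down(np.radians(-60))
r.move_l([.460,-.0205,.20]); 
print(r.move_l([.460,-.0205,.124],vel=.08,guard=8))
gripper_to(0.0,f_grip=50)
print(telemetry.current_opening(),telemetry.current_ee_pos(),telemetry.current_wrist_force(),telemetry.current_torque())
r.hold(.2)
for c in ("wrist","top"): cv2.imwrite(f"pics/g_{c}.png",vision.snapshot(c)[:,:,::-1])
print([(d["at"],d["score"]) for d in models.mark_of("slim_drift_grip","top")])
E
python3 -c "
import cv2
cv2.imwrite('pics/g_both.png',cv2.resize(cv2.hconcat([cv2.imread('pics/g_wrist.png'),cv2.imread('pics/g_top.png')]),(800,300)))"
```

```text
False
0.027569728011289176 [ 0.46043314 -0.02077549  0.12408663] [ 0.50853072 -0.75487043 -0.16846499] [-0.32064438 -0.16476605  0.02131151]
[([0.4566, -0.0182, 0.1217], 0.64)]
```

View pics/g_both.png

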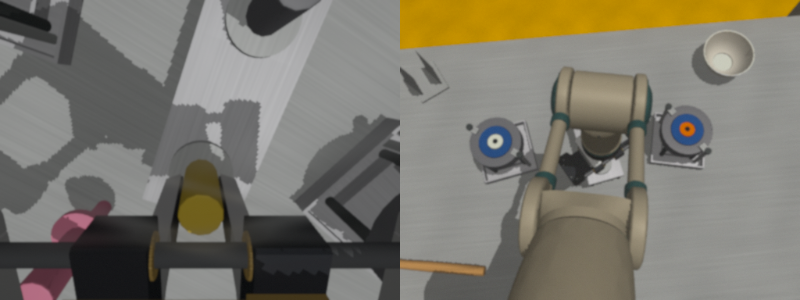

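Opening is 27.6 mm, so the handle is gripped. Lift, then measure where the drift sits in the hand and whether it is upright.

```bash
python3 - <<'E'
from h import *
p=telemetry.current_ee_pos()
r.move_l([p[0],p[1],.26],vel=.1); r.hold(.3)
print(telemetry.current_opening(),telemetry.current_wrist_force(),telemetry.current_torque())
cal=vision.get_calibration("wrist"); im=vision.snapshot("wrist"); cv2.imwrite("pics/l_wrist.png",im[:,:,::-1])
cs=vision.get_calibration("scene"); s=vision.snapshot("scene"); cv2.imwrite("pics/l_scene.png",s[:,:,::-1])
e=telemetry.current_ee_pos(); print(e)
for dz in (-.006+.03,-.006-.04): print(dz,"wrist px of axis",proj(cal,e+[0,0,dz]))
print("scene axis px",[proj(cs,e+[0,0,d]) for d in (.024,-.046,-.114)])
o=im.copy()
for dz in (.024,): 
  pts=[proj(cal,e+[.014*np.cos(t),.014*np.sin(t),dz]) for t in np.arange(0,6.3,.3)]
  cv2.polylines(o,[np.int32(pts)],True,(255,0,0),1)
pts=[proj(cal,e+[.028*np.cos(t),.028*np.sin(t),-.046]) for t in np.arange(0,6.3,.2)]
cv2.polylines(o,[np.int32(pts)],True,(0,255,0),1)
x=s.copy()
pts=[proj(cs,e+[0,0,d]) for d in (.024,-.114)]; cv2.line(x,*[tuple(int(round(v)) for v in p) for p in pts],(255,0,0),1)
x=cv2.resize(x[100:250,180:380],(512,384),interpolation=cv2.INTER_CUBIC)
cv2.imwrite("pics/l_both.png",cv2.resize(cv2.hconcat([o,x]),(800,300))[:,:,::-1])
E
```

```text
0.027835640436319985 [-0.24149635  0.87339462 -1.25799799] [-0.01246256 -0.04590506 -0.00899782]
[ 0.46022163 -0.02057062  0.25988762]
0.024 wrist px of axis [257.67054215 279.61137518]
-0.046 wrist px of axis [257.34824392 224.46711826]
scene axis px [array([246.1729163 , 128.55465831]), array([246.79142676, 154.62601726]), array([247.30481642, 176.26634023])]
```

View pics/l_both.png

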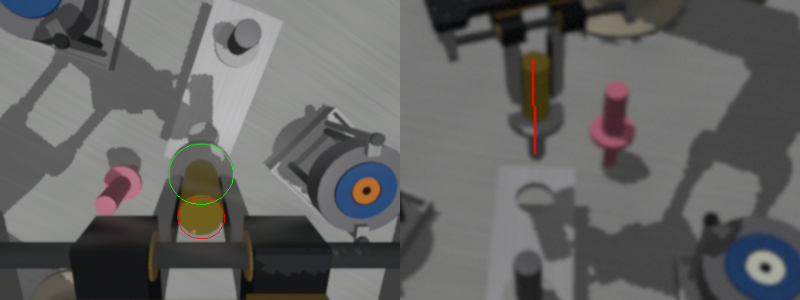

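The drift hangs upright, and in both views its axis is within about 2–3 mm of the tool axis. Move over the bore, lower to just inside the hub, and look.

```bash
python3 - <<'E'
from h import *
r.move_l([.460,-.0205,.285],vel=.15)
r.move_l([.517,-.2345,.285],vel=.12)
r.move_l([.517,-.2345,.243],vel=.08,guard=8); r.hold(.2)
e=telemetry.current_ee_pos(); print(e,telemetry.current_wrist_force(),telemetry.current_t())
out=[]
for c,(u,v) in (("scene",(100,130)),("top",(310,110)),("wrist",None) if 0 else ("wrist",(156,130))):
    cal=vision.get_calibration(c); im=vision.snapshot(c).copy()
    pts=[proj(cal,e+[0,0,d]) for d in (.024,-.114)]
    cv2.line(im,*[tuple(int(round(k)) for k in p) for p in pts],(255,0,0),1)
    w,h=(120,120) if c!="wrist" else (200,200)
    out.append(cv2.resize(im[v:v+h,u:u+w],(266,300),interpolation=cv2.INTER_CUBIC))
cv2.imwrite("pics/b.png",cv2.hconcat(out)[:,:,::-1])
E
```

```text
[ 0.5173265  -0.23470091  0.24365293] [-0.27681098  0.22174002 -2.08013364] 12.6583
```

View pics/b.png

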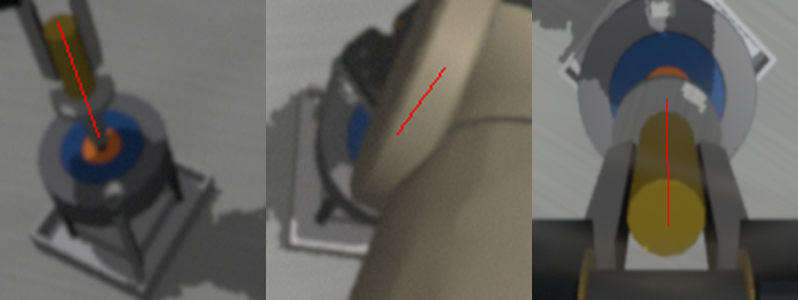

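The left crop (scene) shows the shaft tip at (100,140) over the orange bush, centred on the hub. The wrist crop shows the collar concentric with the hub. Push down with a guard.

```bash
python3 - <<'E'
from h import *
for z in (.228,.220,.212,.204,.196,.188):
    g=r.move_l([.517,-.2345,z],vel=.04,guard=45)
    print(z,g,np.round(telemetry.current_ee_pos(),4),np.round(telemetry.current_wrist_force(),1),telemetry.current_opening())
    if g: break
r.hold(.4)
e=telemetry.current_ee_pos(); out=[]
for c,(u,v) in (("scene",(90,130)),("wrist",(156,130))):
    cal=vision.get_calibration(c); im=vision.snapshot(c).copy()
    pts=[proj(cal,e+[0,0,d]) for d in (.024,-.046)]
    cv2.line(im,*[tuple(int(round(k)) for k in p) for p in pts],(255,0,0),1)
    w,h=(120,120) if c!="wrist" else (200,200)
    out.append(cv2.resize(im[v:v+h,u:u+w],(400,400),interpolation=cv2.INTER_CUBIC))
    print(c,[(np.round(d["at"],4),d["score"]) for d in models.mark_of("worn_bush_center",c)])
cv2.imwrite("pics/p.png",cv2.hconcat(out)[:,:,::-1])
print(telemetry.current_t())
E
```

```text
0.228 False [ 0.5165 -0.2341  0.2289] [-1.9  1.   5.1] 0.027313159764475466
0.22 False [ 0.5164 -0.2341  0.2216] [-2.6  1.3  8.7] 0.027526012463915967
0.212 False [ 0.5162 -0.2341  0.2137] [-3.1  1.5  9.4] 0.02769420082506059
0.204 False [ 0.5162 -0.2341  0.2056] [-2.6  2.   9. ] 0.027292516190530157
0.196 False [ 0.5168 -0.2343  0.1953] [ 1.  -0.6 -3.2] 0.02708692340457343
0.188 False [ 0.5167 -0.2344  0.1873] [ 0.3 -0.5 -1.9] 0.027655757103572553
scene [(array([ 0.521 , -0.2391,  0.0204]), 0.43)]
wrist []
15.6833
```

View pics/p.png

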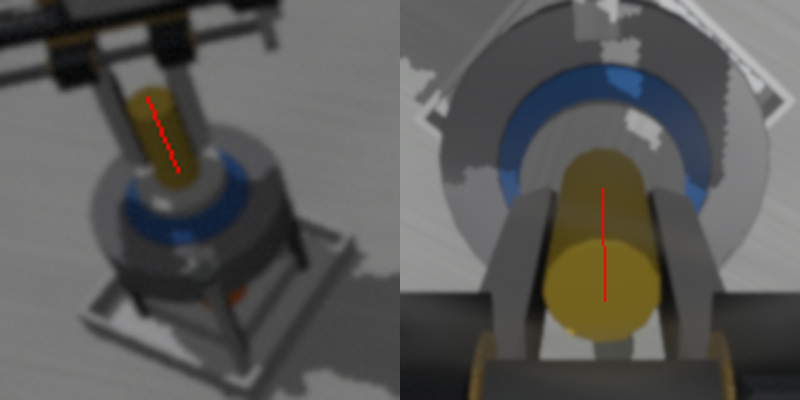

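The force dropped from 9 N to zero at z≈0.2. Orange now shows under the wheel at (225,293), and the network puts it at z=0.020, standing in the tray. Withdraw and return the drift.

```bash
python3 - <<'E'
from h import *
r.move_l([.517,-.2345,.285],vel=.1)
r.move_l([.4603,-.0207,.285],vel=.12); r.hold(.3)
e=telemetry.current_ee_pos(); out=[]
for c,(u,v) in (("scene",(186,90)),("wrist",(156,130))):
    cal=vision.get_calibration(c); im=vision.snapshot(c).copy()
    pts=[proj(cal,e+[0,0,d]) for d in ((.024,-.114) if c=="scene" else (.024,-.046))]
    cv2.line(im,*[tuple(int(round(k)) for k in p) for p in pts],(255,0,0),1)
    w,h=(120,120) if c!="wrist" else (200,200)
    out.append(cv2.resize(im[v:v+h,u:u+w],(400,400),interpolation=cv2.INTER_CUBIC))
    print(c,[(np.round(d["at"],4),d["score"]) for n in ("slim_drift_grip","worn_bush_center") for d in models.mark_of(n,c)])
cv2.imwrite("pics/q.png",cv2.hconcat(out)[:,:,::-1])
print(e,telemetry.current_t())
E
```

```text
scene [(array([0.3448, 0.0503, 0.1073]), 0.87), (array([ 0.461 , -0.018 ,  0.2812]), 0.65), (array([ 0.5196, -0.2388,  0.0176]), 0.54)]
wrist [(array([ 0.4605, -0.0191,  0.2816]), 0.96), (array([0.3408, 0.0471, 0.1045]), 0.94)]
[ 0.46035632 -0.02088912  0.28498921] 19.3917
```

View pics/q.png

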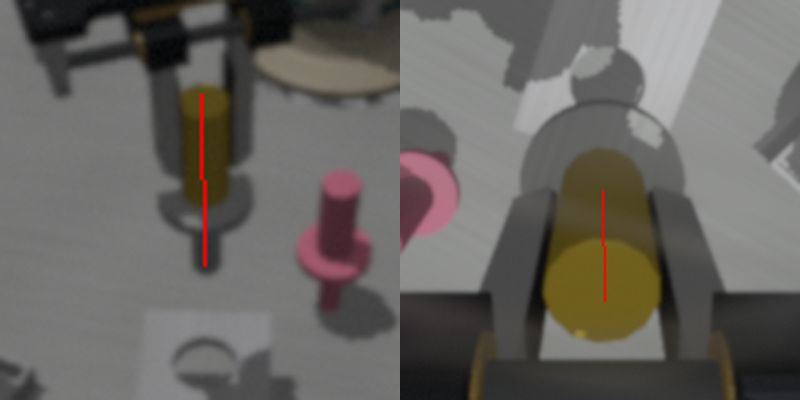

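The drift is upright and unslipped in the hand, above its empty hole (scene crop (205,360)). Lower with a guard, then release.

```bash
python3 - <<'E'
from h import *
r.move_l([.4603,-.0207,.2],vel=.1,guard=10)
print(telemetry.current_ee_pos())
g=r.move_l([.4603,-.0207,.124],vel=.05,guard=8)
e=telemetry.current_ee_pos(); print(g,e,telemetry.current_wrist_force())
if e[2]<.132:
    gripper_to(.06); gripper_to(.09); r.hold(.3)
    r.move_l([e[0],e[1],.28],vel=.1)
    r.movej([-1.431,.276,1.505,0,1.361,-.121]); r.hold(.5)
    out=[]
    for c in("scene","top"):
        im=vision.snapshot(c); out.append(im)
        for n in ("slim_drift_grip","wide_drift_grip","worn_bush_center","good_bush_center"):
            print(c,n,[(np.round(d["at"],4),round(float(d["score"]),2)) for d in models.mark_of(n,c)])
    cv2.imwrite("pics/end.png",cv2.resize(cv2.hconcat(out),(800,300))[:,:,::-1])
    cv2.imwrite("pics/end_s.png",cv2.resize(out[0][140:300,90:410],(800,400),interpolation=cv2.INTER_CUBIC)[:,:,::-1])
print(telemetry.current_wrist_force(),telemetry.current_t())
E
```

```text
[ 0.46085775 -0.0208086   0.20058323]
False [ 0.46058797 -0.02075305  0.12427062] [ 0.97658933  0.78011616 -1.81797197]
scene slim_drift_grip [(array([0.3421, 0.0505, 0.1069]), 0.87), (array([ 0.4618, -0.0194,  0.121 ]), 0.68)]
scene wide_drift_grip [(array([0.5916, 0.0049, 0.1182]), 0.98)]
scene worn_bush_center [(array([ 0.5191, -0.2403,  0.0204]), 0.43)]
scene good_bush_center [(array([0.5305, 0.2294, 0.106 ]), 0.7)]
top slim_drift_grip [(array([0.3396, 0.0469, 0.1054]), 0.77), (array([ 0.4587, -0.0171,  0.1237]), 0.73)]
top wide_drift_grip [(array([0.5909, 0.001 , 0.1172]), 0.6)]
top worn_bush_center [(array([0.5905, 0.0017, 0.1164]), 0.4), (array([ 0.5173, -0.2419,  0.0158]), 0.38)]
top good_bush_center [(array([0.524 , 0.2284, 0.1042]), 0.74)]
[-0.19778784  0.57829294 -0.66327775] 28.6167
```

```bash
python3 -c "
import cv2
a=cv2.imread('pics/end_s.png');b=cv2.resize(cv2.imread('pics/end.png'),(800,300))[:190];cv2.imwrite('pics/end2.png',cv2.vconcat([a,b]))"
```

```text
(no output)
```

View pics/end2.png

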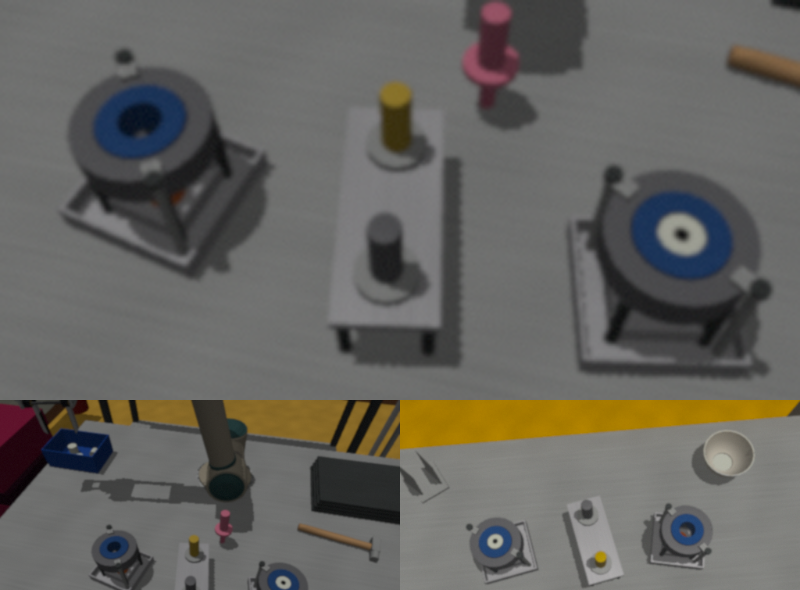

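The yellow drift is upright in its hole at (396,120), its collar on the plate. The worn wheel's bore is empty at (140,120), with orange in the tray at (175,193). The white bush and the grey drift look unmoved.

```bash
python3 -c "
from plant import r
r.sign_off()"
```

```text
the job is handed in; nothing more can be done
```

I pushed the worn orange bush out with the slim drift, put the drift back in its own rack hole, let go, and handed the job in at about 29 s. `sign_off` reports no verdict.

- **Push:** the reading on the way down peaked at about 9 N, then dropped away as the bush came free. The grip did not slip.
- **Worn bush:** it is in the tray under its wheel, centre at about z = 0.02 m, and the bore is empty in the pictures.
- **Slim drift:** it stands upright and released, within about 5 mm of where it started.
- **Left alone:** the white bush and the grey-handled drift read within about 6 mm of their starting places, which is about the networks' error, and look unmoved. The arm is back at its start pose, clear of everything.

Some network reports disagreed and I discarded them after checking the pictures. The pink look-alike kept being reported as the slim drift. One low-score top-view hit in the last check put the worn bush on the grey drift.

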